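Pack away the metal-craft tool chest

ROBOT

A 6-joint arm with a two-finger parallel gripper is mounted at the origin on the work surface. World frame = base frame: x ahead of the robot, y to its left, z up, the work surface at z = 0. Lengths are in mm, angles in degrees, forces in N, time in s.
With the tool pointing down it reaches from about 300 to 850 mm from the base axis. Payload 4.2 kg.
Tool frame: the origin (TCP) lies between the finger pads; the fingertips stand 22 mm ahead of it and the grasp point (between the pads) lies 3 mm ahead of it; z points along the fingers, y is the direction in which the jaws open and shut (so a half turn about z gives the same grasp; the last joint's range is limited). The gripper opens to 91 mm and grips with 3 to 60 N. Pads are 32 mm wide; open, the fingers measure 118 mm over their backs; the gripper's body (76 mm by 178 mm) begins 60 mm behind the grasp point.
Start: joints at [-1.146, 18.312, 89.639, -0, 72.044, -1.146], TCP at [575.014, 0, 235.976] pointing down, gripper open.
Joint ranges: [-177.97, 177.97], [-48.28, 115.42], [12.27, 149.76], [-77.06, 257.06], [2.81, 150.46], [-146.56, 146.56]. Speed limits (degrees/s): [147.25, 147.25, 180, 180, 180, 180].

INTERFACE

Orientations are given as [roll, pitch, yaw] about the fixed x, y, z axes, in that order (R = Rz(yaw) Ry(pitch) Rx(roll)).
In Python, from workcell import * gives the robot as it stands.
- The arm moves only by the shell command python3 -m jog 'ROWS' [OPENING] [FORCE]. ROWS is text: rows parted by semicolons, each of 6 numbers parted by spaces: the shift along the tool's x, y, z in units of 0.5 m (1.0 is 0.5 m), then the turn, a rotation vector about the tool's x, y, z in units of pi/2 rad (1.0 is pi/2 rad). A call has 1 to 20 rows; each row is the pose to reach, as a shift and turn from the pose measured when the call began, along the tool's axes at that moment; what a row does not reach only later rows make up. A row lasts 1/12 s, in which the tool goes at most 41.7 mm and 7.16 degrees, less where a joint would pass 70% of its speed; a pose out of reach is approached as far as the arm can. A call with a number of a shift or a turn outside -1 to 1 is refused whole. A call with a gripper value outside its range is refused whole. OPENING is the opening, from -1 (shut) to 1 (fully open), set as the call begins (- or left out, the last holds). The fingers move at their own pace and stop on an object; FORCE is the grip in N (left out, the last holds). Time passes only in rows, so rows that repeat a pose let the fingers close. It gives the time, the measured TCP pose, the force and the opening at its end, in the units of the state.
- state(): the state, without advancing time (a new reading comes with each control period).
- grab_frame(name): name is "scene" or "side" or "wrist"; returns the picture (384x512x3 uint8, red, green, blue); there is no depth.
- calibration(name): a dict with "mtx" (3x3 intrinsics, pixels), "distortion" ([k1, k2, p1, p2, k3] as OpenCV has them; the pictures are not rectified), "rvec" (rotation vector, rad) and "tvec" (3), from world to camera coordinates, as OpenCV has them. Camera axes: x right, y down, z forward; pixel columns grow to the right and rows downward; lengths in mm; the calibration is good to about 2 mm. A picture is of the moment at which its call begins: read the wrist's pose just before it. calibration takes no time and is no camera call; for the wrist camera it gives the pose at the moment of the call.
- job_done(): hands the job in, once; it reports no verdict.
Trained networks look in the newest picture that a camera, given by its name, has taken for a name from the list of things; names that differ only in an ending like _2 or _b are one class to them, and where a whole thing is asked for, a point or a joint stands for the part that bears it (a point fixed in the world has none). Each returns a list of dicts, best first, with "confidence" (0 to 1); they miss things now and then, are a little off and sometimes report something else, mostly with a low value. They report only what shows in the picture. A call takes as long as a camera call. They do not tell look-alikes from the thing itself.
- spot_in(query, camera): "rect" ([left, top, right, bottom] in pixels, round what is visible of it).
- tip_of(query, camera): "location" ([column, row] in pixels: a listed point, or the origin of a listed thing).
The state is a dict: "time_s": time; "qpos": joint angles; "qvel": joint speeds; "effort": joint torques, N m; "ee_pos": TCP position; "ee_rot": TCP orientation; "force": force on the tool from outside, world axes, zero at the start; "torque": the same for the moment, N m; "gripper_width": finger opening in mm.
Only numpy, scipy, OpenCV 4.12 (cv2) and the standard library are available. Lean on these libraries where they do the work, as an engineer would, in place of code of your own. Each camera call takes 0.05 s, during which the arm holds its last target. There are 200 camera calls.

TASK

Pack up the tool chest after class: slide its lid fully open by the black knob - the brass catch may or may not be holding it and nothing shows which, so try the lid and shift the catch to the other end if it is held - then nest every loose aluminium cup upright into the cup standing in the chest and snap every red-handled burnisher down into a pair of spring clips of its own. When all are in, slide the lid fully shut, and leave the glass jar, the brush and the blue bowl where they are.

Things in the scene. Friction and masses are not known exactly. Their poses are not given: they have to be found in the camera images.
- case: plywood tool chest, fixed, 450 mm (x) by 304 mm (y). Front half: an open well 200 by 280 mm, walls 94 mm high, floor at 12 mm; back half: a solid deck 94 mm high; side rails rise to 108 mm. Origin: under the centre of the well, at bench height; x points from the front wall (near the robot) to the deck, y left. Cups belong on the -y side of the well, clips stand on the +y side
- lid (a joint): white sliding lid over the well, 8 mm thick, top face 104 mm above the bench; 0 = shut, grows as it slides along the chest's +x over the deck, 0.222 m = fully open. About 2 N of friction and it stays where left. When the catch holds it, it stops after about 2 mm
- lid_grip (a point): top of the lid's black knob: a fin 14 mm (chest x) by 40 mm (chest y), 29 mm tall, on the lid 85 mm in front of the well centre when shut and 70 mm left of the midline; the point is the centre of the fin's top, 129 mm above the bench
- catch (a joint): brass catch on the lid, sliding along the chest's +y: 0 = right end, 0.03 m = left end, about 1.2 N friction, stays where left. It locks the shut lid at one end of its travel (changeover at mid-travel) and frees it at the other; it starts within 10 mm of the right end; which end locks differs from start to start and cannot be seen (the bolt is hidden in the front wall)
- catch_grip (a point): centre of the top of the brass catch: a fin 12 mm (chest x) by 14 mm (chest y), 24 mm tall above the lid, 128 mm above the bench
- slot1 (a point): inner pair of steel spring clips (each 12 mm wide, 40 mm before and behind this point along x). The point is where the middle of the handle lies when fully in, 68 mm above the bench; x along the handle. Press in from above, 5 to 15 N, past two sprung lips (13 mm apart, 6 mm above the axis) until it snaps down onto its seat. 30 mm free below the axis between the clips
- slot2 (a point): outer (62 mm left of slot1) pair of steel spring clips (each 12 mm wide, 40 mm before and behind this point along x). The point is where the middle of the handle lies when fully in, 68 mm above the bench; x along the handle. Press in from above, 5 to 15 N, past two sprung lips (13 mm apart, 6 mm above the axis) until it snaps down onto its seat. 30 mm free below the axis between the clips
- cup0: aluminium cup, same shape as the loose ones (80 g), standing loose on the well floor about 70 mm to the right of the well centre; always there; the cup into which the others are nested. Origin: centre of the underside, z up
- cup1: loose spun-aluminium cup, all cups alike: a cone (outer diameter 31 mm at the foot, 49 mm at 30 mm height) under an upright collar (58 mm outer, 52 mm inner diameter, from 30 mm height to the rim at 42 mm), 60 g; nested, each collar rests on the collar below, 12 mm higher. May be absent. Origin: centre of the underside, z up through the mouth
- cup2: loose spun-aluminium cup, all cups alike: a cone (outer diameter 31 mm at the foot, 49 mm at 30 mm height) under an upright collar (58 mm outer, 52 mm inner diameter, from 30 mm height to the rim at 42 mm), 60 g; nested, each collar rests on the collar below, 12 mm higher. May be absent. Origin: centre of the underside, z up through the mouth
- cup3: loose spun-aluminium cup, all cups alike: a cone (outer diameter 31 mm at the foot, 49 mm at 30 mm height) under an upright collar (58 mm outer, 52 mm inner diameter, from 30 mm height to the rim at 42 mm), 60 g; nested, each collar rests on the collar below, 12 mm higher. May be absent. Origin: centre of the underside, z up through the mouth
- burnisher1: loose burnisher: red round handle 16 mm thick and 120 mm long with dark square end caps (17 mm, 8 mm long, they stop it rolling), and a thin steel tip 25 mm longer at the +x end, 60 g. May be absent. Origin: middle of the handle on its axis (8.5 mm above the bench when lying); x along the handle. Either way round is fine in the clips
- burnisher2: loose burnisher: red round handle 16 mm thick and 120 mm long with dark square end caps (17 mm, 8 mm long, they stop it rolling), and a thin steel tip 25 mm longer at the +x end, 60 g. May be absent. Origin: middle of the handle on its axis (8.5 mm above the bench when lying); x along the handle. Either way round is fine in the clips
- jar: bystander: glass jar with a steel cap, 70 mm across, 85 mm tall; origin: centre of the underside
- brush: bystander: bench brush 200 mm long, wooden handle; origin: under its middle, x along it
- bowl: bystander: blue ceramic bowl, 100 mm across, 45 mm tall; origin: centre of the underside
There are look-alikes about, which are no part of the job. What is shaped like the cup3 but pink is not meant. What is shaped like the cup1 but purple is not meant.

How it is judged (in metres and radians):
On the way, in this order (a step that is already met when the one before it is completed fails the run):
1. the lid is slid open (value of joint lid above 0.2 m), for 0.2 s.
2. every cup is nested and every burnisher is in its clips while the lid is open (value of joint lid above 0.1 m and horizontal distance between each of cup1, cup2, cup3 and cup0 below 0.005 m and angle between each of cup1, cup2, cup3, cup0's own z axis and vertical below 0.12 rad and (z of cup1 in the frame of cup0 between 0.009 and 0.015 m or z of cup1 in the frame of cup0 between 0.021 and 0.027 m or z of cup1 in the frame of cup0 between 0.033 and 0.039 m) and (z of cup2 in the frame of cup0 between 0.009 and 0.015 m or z of cup2 in the frame of cup0 between 0.021 and 0.027 m or z of cup2 in the frame of cup0 between 0.033 and 0.039 m) and (z of cup3 in the frame of cup0 between 0.009 and 0.015 m or z of cup3 in the frame of cup0 between 0.021 and 0.027 m or z of cup3 in the frame of cup0 between 0.033 and 0.039 m) and ((z of burnisher1 in the frame of slot1 between -0.003 and 0.003 m and y of burnisher1 in the frame of slot1 between -0.004 and 0.004 m and x of burnisher1 in the frame of slot1 between -0.012 and 0.012 m and angle between the x axis of burnisher1 and the x axis of case, either way round below 0.12 rad) or (z of burnisher1 in the frame of slot2 between -0.003 and 0.003 m and y of burnisher1 in the frame of slot2 between -0.004 and 0.004 m and x of burnisher1 in the frame of slot2 between -0.012 and 0.012 m and angle between the x axis of burnisher1 and the x axis of case, either way round below 0.12 rad)) and ((z of burnisher2 in the frame of slot1 between -0.003 and 0.003 m and y of burnisher2 in the frame of slot1 between -0.004 and 0.004 m and x of burnisher2 in the frame of slot1 between -0.012 and 0.012 m and angle between the x axis of burnisher2 and the x axis of case, either way round below 0.12 rad) or (z of burnisher2 in the frame of slot2 between -0.003 and 0.003 m and y of burnisher2 in the frame of slot2 between -0.004 and 0.004 m and x of burnisher2 in the frame of slot2 between -0.012 and 0.012 m and angle between the x axis of burnisher2 and the x axis of case, either way round below 0.12 rad)) and x of cup0 in the frame of case between -0.06 and 0.06 m and y of cup0 in the frame of case between -0.12 and -0.02 m), for 0.2 s.
At the end, for the whole second after the job is handed in: lid within 8 mm of shut; loose cups upright in the stack on the standing cup (5 mm off axis, 3 mm in height), stack still on its side of the well; burnishers fully down in separate clip pairs (3 mm height, 4 mm sideways, 12 mm lengthwise, 0.12 rad); all at rest (value of joint lid below 0.008 m and horizontal distance between each of cup1, cup2, cup3 and cup0 below 0.005 m and angle between each of cup1, cup2, cup3, cup0's own z axis and vertical below 0.12 rad and (z of cup1 in the frame of cup0 between 0.009 and 0.015 m or z of cup1 in the frame of cup0 between 0.021 and 0.027 m or z of cup1 in the frame of cup0 between 0.033 and 0.039 m) and (z of cup2 in the frame of cup0 between 0.009 and 0.015 m or z of cup2 in the frame of cup0 between 0.021 and 0.027 m or z of cup2 in the frame of cup0 between 0.033 and 0.039 m) and (z of cup3 in the frame of cup0 between 0.009 and 0.015 m or z of cup3 in the frame of cup0 between 0.021 and 0.027 m or z of cup3 in the frame of cup0 between 0.033 and 0.039 m) and ((z of burnisher1 in the frame of slot1 between -0.003 and 0.003 m and y of burnisher1 in the frame of slot1 between -0.004 and 0.004 m and x of burnisher1 in the frame of slot1 between -0.012 and 0.012 m and angle between the x axis of burnisher1 and the x axis of case, either way round below 0.12 rad) or (z of burnisher1 in the frame of slot2 between -0.003 and 0.003 m and y of burnisher1 in the frame of slot2 between -0.004 and 0.004 m and x of burnisher1 in the frame of slot2 between -0.012 and 0.012 m and angle between the x axis of burnisher1 and the x axis of case, either way round below 0.12 rad)) and ((z of burnisher2 in the frame of slot1 between -0.003 and 0.003 m and y of burnisher2 in the frame of slot1 between -0.004 and 0.004 m and x of burnisher2 in the frame of slot1 between -0.012 and 0.012 m and angle between the x axis of burnisher2 and the x axis of case, either way round below 0.12 rad) or (z of burnisher2 in the frame of slot2 between -0.003 and 0.003 m and y of burnisher2 in the frame of slot2 between -0.004 and 0.004 m and x of burnisher2 in the frame of slot2 between -0.012 and 0.012 m and angle between the x axis of burnisher2 and the x axis of case, either way round below 0.12 rad)) and x of cup0 in the frame of case between -0.06 and 0.06 m and y of cup0 in the frame of case between -0.12 and -0.02 m and linear speed of each of cup1, cup2, cup3, burnisher1, burnisher2 below 0.03 m/s); the robot touches nothing.
It fails at once if the jar is pushed more than 3 cm or tipped (distance of jar from where it was at the start of the episode above 0.03 m or angle between jar's own z axis and vertical above 0.5 rad).
It fails at once if the brush is pushed more than 3 cm or tipped (distance of brush from where it was at the start of the episode above 0.03 m or angle between brush's own z axis and vertical above 0.5 rad).
It fails at once if the bowl is pushed more than 3 cm or tipped (distance of bowl from where it was at the start of the episode above 0.03 m or angle between bowl's own z axis and vertical above 0.5 rad).
Of cup1, cup2, cup3 only 2 to 3 are there at a start; the rules pass over those that are not, and their reading is None.
Of burnisher1, burnisher2 only 1 to 2 are there at a start; the rules pass over those that are not, and their reading is None.
At some moment in a run one of burnisher1, burnisher2 may be knocked a few centimetres aside while the robot is not near it.
It also fails if it takes over 210 s, if anything falls off the work surface, if the arm or the gripper's body presses on something with over 40 N, if the wrist force passes 120 N, or if a joint passes its speed limit or range.

## Working session

There is one attempt and no reset: what is moved stays moved. The work goes in short steps, Python scripts to look and compute and a shell command to move; the robot and the scene stay as the last step left them, time stands still between calls to the robot, and variables do not carry over. Pictures are saved under pics/ and viewed, about 12 in all and at most 16, crops included, and the job is handed in when it is done.

```bash
ls; mkdir -p pics; cat > h.py <<'E'
from workcell import *
import numpy as np, cv2
from scipy.spatial.transform import Rotation as R
def snap(cam,fn=None):
    c=calibration(cam); im=grab_frame(cam)
    if fn: cv2.imwrite('pics/'+fn,im[:,:,::-1])
    return im,c
def ray(c,px):
    K=np.array(c['mtx']);D=np.array(c['distortion'])
    u=cv2.undistortPoints(np.array([[px]],float),K,D)[0,0]
    Rm=cv2.Rodrigues(np.array(c['rvec'],float))[0];t=np.array(c['tvec'],float).ravel()
    return -Rm.T@t, Rm.T@np.array([u[0],u[1],1])
def atz(c,px,z):
    o,d=ray(c,px); return o+d*(z-o[2])/d[2]
def proj(c,P):
    return cv2.projectPoints(np.array(P,float).reshape(-1,3),np.array(c['rvec'],float),np.array(c['tvec'],float),np.array(c['mtx']),np.array(c['distortion']))[0][:,0]
def to(P,yaw=None):
    "shift in tool units for TCP target P; optional rotvec to yaw with tool down"
    s=state();Rt=R.from_euler('xyz',s['ee_rot'],degrees=True)
    d=Rt.inv().apply(np.array(P)-s['ee_pos'])/500
    out=list(np.round(d,4))
    if yaw is not None:
        g=R.from_euler('xyz',[180,0,yaw],degrees=True)
        out+=list(np.round((Rt.inv()*g).as_rotvec()/(np.pi/2),4))
    return out
E
python3 - <<'E'
from h import *
s=state();print(s)
ims=[]
for n in['scene','side','wrist']:
    im,c=snap(n,n+'0.png');ims.append(im);
    print(n,np.round(ray(c,(256,192))[0]),np.round(ray(c,(256,192))[1],2), c['mtx'])
    qs=['cup1','burnisher1','lid_grip','catch_grip','jar','brush','bowl','case'] 
    if n!='wrist':
      for q in qs:
        r=tip_of(q,n)
        print(q,[(np.round(x['location']).tolist(),round(x['confidence'],2)) for x in r])
E
```

```text
pics
{'time_s': 0.0, 'qpos': array([-1.14406195e+00,  1.83517081e+01,  8.97053153e+01,  6.43218567e-04,
        7.20431422e+01, -1.14495247e+00]), 'qvel': array([-0.08977089, -0.08902163,  0.05304714,  0.09132942,  0.02649078,
       -0.00449425]), 'effort': array([-5.01459035e-04, -4.12465632e+01, -2.31973493e+01,  7.28826877e-02,
        4.58198413e-02, -1.41870069e-04]), 'ee_pos': array([5.74545599e+02, 3.17941627e-02, 2.35126959e+02]), 'ee_rot': array([-1.79899867e+02, -2.61291177e-03,  9.00006894e+01]), 'force': array([-0.49113532, -0.48944596,  0.27028725]), 'torque': array([-0.01221231,  0.05236672,  0.03367634]), 'gripper_width': 91.43318190160223}
scene [1121.  705.  795.] [-0.54 -0.57 -0.62] [[369.87091171   0.         254.31016129]
 [  0.         369.87091171 189.38727421]
 [  0.           0.           1.        ]]
cup1 [([292.0, 266.0], 0.91), ([350.0, 289.0], 0.75), ([368.0, 248.0], 0.75), ([377.0, 318.0], 0.74), ([331.0, 245.0], 0.58)]
burnisher1 [([200.0, 152.0], 0.63)]
lid_grip [([284.0, 177.0], 0.91)]
catch_grip [([253.0, 155.0], 0.42)]
jar []
brush [([148.0, 181.0], 0.7), ([331.0, 245.0], 0.26)]
bowl [([223.0, 138.0], 0.57)]
case [([246.0, 208.0], 0.69)]
side [ 103. -801. 1045.] [ 0.3   0.64 -0.71] [[369.41921143   0.         251.10213714]
 [  0.         369.41921143 187.60073599]
 [  0.           0.           1.        ]]
cup1 [([219.0, 173.0], 0.7), ([197.0, 168.0], 0.6), ([228.0, 149.0], 0.56), ([222.0, 134.0], 0.55), ([246.0, 166.0], 0.52)]
burnisher1 [([297.0, 300.0], 0.47)]
lid_grip [([234.0, 183.0], 0.83), ([219.0, 172.0], 0.26)]
catch_grip [([252.0, 211.0], 0.4)]
jar [([257.0, 147.0], 0.67)]
brush [([356.0, 265.0], 0.9)]
bowl [([264.0, 336.0], 0.69)]
case [([265.0, 214.0], 0.72)]
wrist [574.  78. 384.] [ 0.   -0.29 -0.96] [[329.74764432   0.         255.08665563]
 [  0.         329.74764432 187.05738263]
 [  0.           0.           1.        ]]
```

View pics/scene0.png

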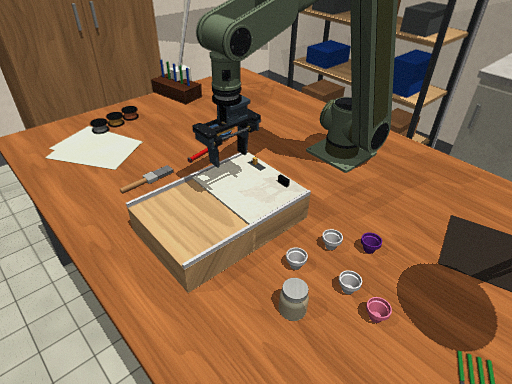

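View pics/side0.png

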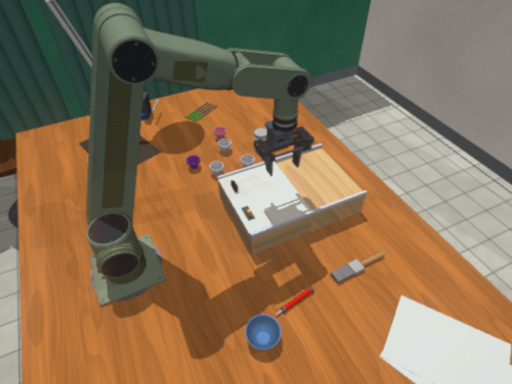

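The scene picture shows three aluminium cups at about (331,240), (297,259) and (350,283), plus a purple cup (371,243) and a pink one (378,310). The jar is at (293,297). In the side view one burnisher lies at (297,300), with the bowl at (264,332) and the brush at (357,267).

```bash
python3 - <<'E'
from h import *
cs=calibration('scene');cd=calibration('side')
def tri(a,b):
    o1,d1=ray(cs,a);o2,d2=ray(cd,b)
    A=np.stack([d1,-d2],1);t=np.linalg.lstsq(A,o2-o1,rcond=None)[0]
    p,q=o1+t[0]*d1,o2+t[1]*d2;return np.round((p+q)/2,1),round(float(np.linalg.norm(p-q)),1)
print('lidgrip',tri((284,177),(234,183)),atz(cs,(284,177),129).round(),atz(cd,(234,183),129).round())
print('catch',tri((253,155),(252,211)),atz(cs,(253,155),128).round(),atz(cd,(252,211),128).round())
for p in[(292,266),(350,289),(368,248),(377,318),(331,245)]: print('cup s',p,atz(cs,p,0).round())
for p in[(219,173),(197,168),(228,149),(222,134),(246,166)]: print('cup d',p,atz(cd,p,0).round())
print('burn',atz(cd,(297,300),8.5).round(),atz(cs,(200,152),8.5).round())
print('brush',atz(cd,(356,265),5).round(),'bowl',atz(cd,(264,336),0).round(),'jar',atz(cd,(257,147),0).round())
print('case',atz(cd,(265,214),0).round(),atz(cs,(246,208),0).round())
a=cv2.imread('pics/scene0.png')[140:290,120:320];b=cv2.imread('pics/side0.png')[140:260,200:380]
a=cv2.resize(a,(800,600),interpolation=3);b=cv2.resize(b,(800,533),interpolation=3)
cv2.imwrite('pics/a.png',a)
cv2.imwrite('pics/b.png',b)
E
```

```text
lidgrip (array([432.7,  91.1, 130. ]), 1.3) [431.  90. 129.] [434.  92. 129.]
catch (array([429.8, -59.3, 134.2]), 7.1) [420. -65. 128.] [435. -57. 128.]
cup s (292, 266) [580. 280.   0.]
cup s (350, 289) [522. 433.   0.]
cup s (368, 248) [363. 380.   0.]
cup s (377, 318) [542. 528.   0.]
cup s (331, 245) [435. 301.   0.]
cup d (219, 173) [447. 301.   0.]
cup d (197, 168) [375. 372.   0.]
cup d (228, 149) [543. 432.   0.]
cup d (222, 134) [561. 548.   0.]
cup d (246, 166) [567. 290.   0.]
burn [ 447. -346.    8.] [ 440. -355.    8.]
brush [ 684. -321.    5.] bowl [ 309. -398.    0.] jar [666. 386.   0.]
case [518.  12.   0.] [516.  12.   0.]
```

View pics/a.png

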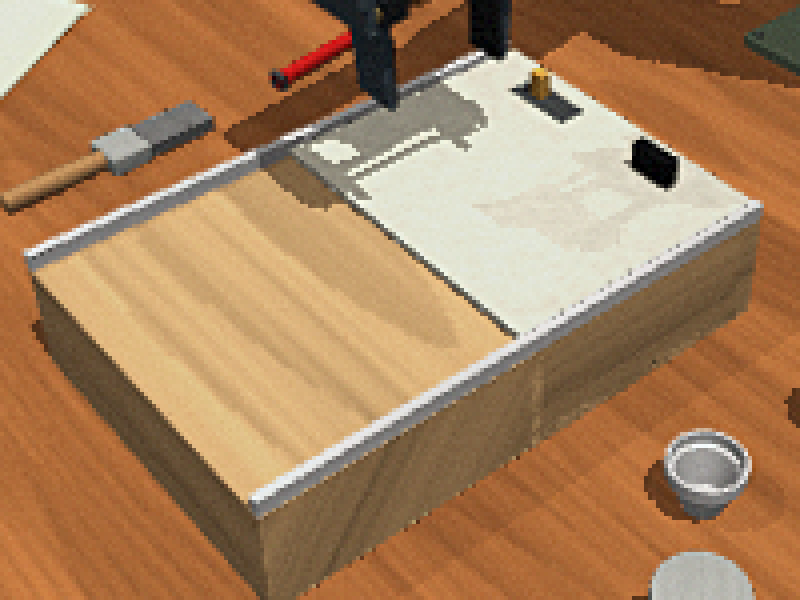

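View pics/b.png

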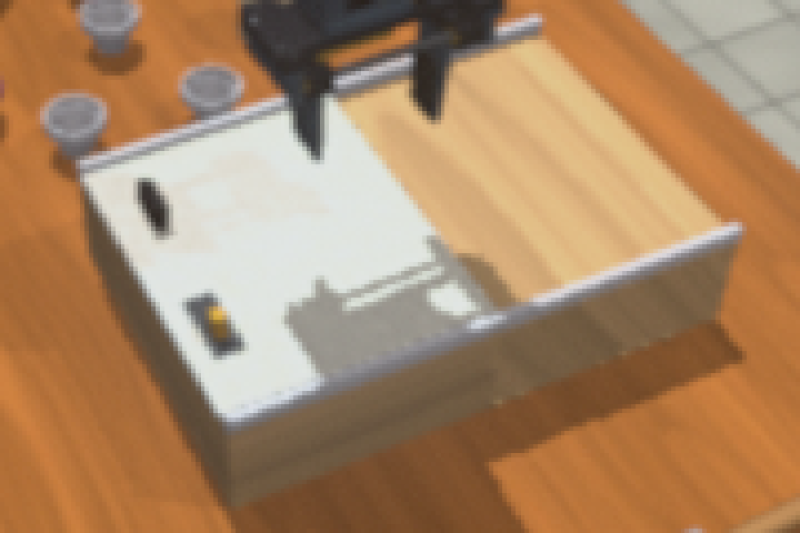

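The crops show the chest corners clearly. The catch is near its right end, with the knob on the left. I'll fit the chest pose from the corner pixels.

```bash
cat >> h.py <<'E'
def casew(p,C=None):
    C=C if C is not None else np.load('case.npy'); a=np.radians(C[2]);c,s=np.cos(a),np.sin(a)
    return np.array([C[0]+c*p[0]-s*p[1],C[1]+s*p[0]+c*p[1],p[2]])
E
python3 - <<'E'
from h import *
from scipy.optimize import least_squares
cs=calibration('scene');cd=calibration('side')
F,B=-112,338
S=[((F,152,108),(309.5,191.2)),((B,152,108),(183.8,263)),((B,-152,108),(127,203.8)),((-85,70,129),(284,177))]
D=[((F,152,108),(218.7,176.7)),((F,-152,108),(251.8,234.5)),((B,-152,108),(366.5,191.3)),((B,152,108),(321.5,145)),((-85,70,129),(234,183))]
def f(v):
    r=[]
    for c,L in((cs,S),(cd,D)):
        P=[]
        for p,_ in L:
            p=np.array(p,float)
            if abs(p[0])>100:p[0]+=v[3]
            P.append(casew(p,v[:3]))
        r.append((proj(c,P)-np.array([q for _,q in L])).ravel())
    return np.concatenate(r)
s=least_squares(f,[516,12,5,0],loss='soft_l1');print(s.x.round(2));print(f(s.x).round(1))
np.save('case.npy',s.x[:3])
g=casew((-85,70,0));print('grip',g, 'catch x,y in case from 2 cams')
a=np.radians(s.x[2]);
for w in((420,-65),(435,-57)):
    d=np.array(w)-s.x[:2];print([d@[np.cos(a),np.sin(a)],d@[-np.sin(a),np.cos(a)]])
print(to([g[0],g[1],200],90+s.x[2]),to([g[0],g[1],134],90+s.x[2]),to([g[0],g[1],134]))
E
```

```text
[516.3   18.98  -0.6   -6.95]
[ 0.8 -0.5 -0.5  2.8 -2.  -1.  -0.4  0.  -1.5 -0.3 -0.7  0.5  0.6  0.1
 -0.8 -1.5 -0.2  0.4]
grip [432.03547698  89.85555576   0.        ] catch x,y in case from 2 cams
[np.float64(-95.42557131439341), np.float64(-84.97226629106693)]
[np.float64(-80.509517122364), np.float64(-76.81681858168629)]
[np.float64(0.1797), np.float64(-0.286), np.float64(0.0719), np.float64(0.0001), np.float64(-0.0), np.float64(0.0066)] [np.float64(0.1797), np.float64(-0.286), np.float64(0.2039), np.float64(0.0001), np.float64(-0.0), np.float64(0.0066)] [np.float64(0.1797), np.float64(-0.286), np.float64(0.2039)]
```

```bash
python3 -m jog '0.18 -0.286 0.05 0 0 0.007;0.18 -0.286 0.05 0 0 0.007;0.18 -0.286 0.05 0 0 0.007;0.18 -0.286 0.05 0 0 0.007;0.18 -0.286 0.05 0 0 0.007;0.18 -0.286 0.1 0 0 0.007;0.18 -0.286 0.204 0 0 0.007;0.18 -0.286 0.204 0 0 0.007;0.18 -0.286 0.204 0 0 0.007' - 30
python3 -m jog '0 0 0 0 0 0;0 0 0 0 0 0;0 0 0 0 0 0;0 0 0 0 0 0;0 0 0 0 0 0;0 0 0 0 0 0;0 0 0 0 0 0;0 0 0 0 0 0' -1 30
```

```text
time_s: 1.7
ee_pos: [430.0, 89.6, 131.4]
ee_rot: [-179.6, 0.1, 89.4]
force: [0.1, -0.4, 0.4]
gripper_width: 91.1
time_s: 2.37
ee_pos: [430.1, 89.6, 131.6]
ee_rot: [-179.7, 0.1, 89.4]
force: [0.3, -0.0, 0.6]
gripper_width: 41.0
```

```bash
python3 -m jog '0 0 0 0 0 0;0 0 0 0 0 0;0 0 0 0 0 0;0 0 0 0 0 0;0 0 0 0 0 0;0 0 0 0 0 0' 
python3 -m jog '0 0.006 0 0 0 0;0 0.012 0 0 0 0;0 0.018 0 0 0 0;0 0.018 0 0 0 0'
```

```text
time_s: 2.87
ee_pos: [432.1, 89.6, 131.8]
ee_rot: [-179.9, 0.1, 89.4]
force: [5.5, -0.3, -3.1]
gripper_width: 13.9
time_s: 3.2
ee_pos: [434.7, 89.6, 131.6]
ee_rot: [-179.0, 0.1, 89.4]
force: [-16.7, 2.5, 15.8]
gripper_width: 13.8
```

The lid moved about 2.6 mm and stopped at 17 N, so the catch is holding it. I'll back off, release, and look at the catch.

```bash
python3 -m jog '0 -0.007 0 0 0 0;0 -0.008 0 0 0 0;0 -0.008 0 0 0 0' 
python3 -m jog '0 0 0 0 0 0;0 0 0 0 0 0;0 0 0 0 0 0;0 0 -0.1 0 0 0;0 0 -0.1 0 0 0;-0.2 0 -0.1 0 0 0;-0.2 0 -0.1 0 0 0;-0.2 0 -0.1 0 0 0;-0.2 0 -0.1 0 0 0' 0.2
python3 - <<'E'
from h import *
im,c=snap('wrist','w1.png')
for q in['catch_grip','lid_grip']:
    for r in tip_of(q,'wrist'):print(q,r['confidence'],np.round(r['location']),atz(c,r['location'],128).round(1))
E
```

```text
time_s: 3.45
ee_pos: [432.2, 89.6, 131.7]
ee_rot: [-179.2, 0.1, 89.4]
force: [4.5, -0.6, -4.9]
gripper_width: 14.0
time_s: 4.2
ee_pos: [431.4, -12.8, 182.1]
ee_rot: [-179.2, 0.1, 89.2]
force: [0.6, 1.3, 0.2]
gripper_width: 54.8
catch_grip 0.56 [250. 271.] [426.3 -52.9 128. ]
lid_grip 0.77 [254.  51.] [430.8  87.2 128. ]
```

View pics/w1.png

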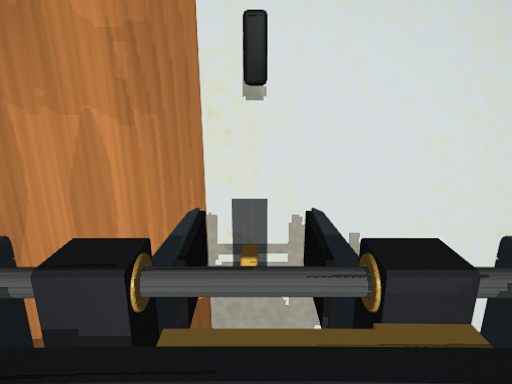

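The wrist view shows the catch at about (249,258), partly behind the gripper bar. It sits near x=429, y=-59. I'll grip it and drag it left.

```bash
python3 -m jog '-0.045 -0.002 0 0 0 0;-0.092 -0.002 0 0 0 0;-0.092 -0.002 0.05 0 0 0;-0.092 -0.002 0.1 0 0 0;-0.092 -0.002 0.1 0 0 0;-0.092 -0.002 0.1 0 0 0' 
python3 -m jog '0 0 0 0 0 0;0 0 0 0 0 0;0 0 0 0 0 0;0 0 0 0 0 0;0 0 0 0 0 0;0 0 0 0 0 0;0 0 0 0 0 0;0 0 0 0 0 0;0 0 0 0 0 0;0 0 0 0 0 0' -1 20
python3 -m jog '0.01 0 0 0 0 0;0.02 0 0 0 0 0;0.03 0 0 0 0 0;0.04 0 0 0 0 0;0.05 0 0 0 0 0;0.06 0 0 0 0 0;0.065 0 0 0 0 0;0.07 0 0 0 0 0;0.07 0 0 0 0 0'
```

```text
time_s: 4.85
ee_pos: [428.7, -54.7, 131.3]
ee_rot: [-179.1, -0.0, 89.4]
force: [0.7, -0.9, 0.1]
gripper_width: 54.5
time_s: 5.68
ee_pos: [428.0, -54.7, 131.4]
ee_rot: [-179.0, -0.0, 89.4]
force: [-3.1, -0.3, 5.6]
gripper_width: 11.9
time_s: 6.43
ee_pos: [428.8, -23.2, 131.5]
ee_rot: [-179.0, 0.5, 89.7]
force: [-1.8, -18.0, 1.7]
gripper_width: 11.8
```

```bash
python3 -m jog '-0.004 0 0 0 0 0;-0.004 0 0 0 0 0;-0.004 0 0 0 0 0;-0.004 0 0 0 0 0;-0.004 0 0 0 0 0;0 0 -0.08 0 0 0;0.1 0.006 -0.1 0 0 0;0.226 0.006 -0.1 0 0 0;0.226 0.006 -0.08 0 0 0;0.226 0.006 -0.08 0 0 0;0.226 0.006 0 0 0 0;0.226 0.006 0 0 0 0;0.226 0.006 0 0 0 0' 0.1 30
python3 -m jog '0 0 0 0 0 0;0 0 0 0 0 0;0 0 0 0 0 0;0 0 0 0 0 0;0 0 0 0 0 0;0 0 0 0 0 0;0 0 0 0 0 0;0 0 0 0 0 0;0 0 0 0 0 0;0 0.006 0 0 0 0;0 0.012 0 0 0 0;0 0.02 0 0 0 0;0 0.02 0 0 0 0' -1 30
```

```text
time_s: 7.52
ee_pos: [431.4, 89.7, 129.6]
ee_rot: [-178.8, 0.6, 89.7]
force: [0.1, -0.0, -0.7]
gripper_width: 50.2
time_s: 8.6
ee_pos: [441.9, 89.5, 129.9]
ee_rot: [-178.9, 0.6, 89.7]
force: [-0.1, -2.1, 5.1]
gripper_width: 14.0
```

```bash
python3 -m jog '0 0.04 0 0 0 0;0 0.08 0 0 0 0;-0.001 0.12 0 0 0 0;-0.001 0.16 0 0 0 0;-0.001 0.2 0 0 0 0;-0.001 0.24 0 0 0 0;-0.002 0.28 0 0 0 0;-0.002 0.32 0 0 0 0;-0.002 0.36 0 0 0 0;-0.002 0.4 0 0 0 0;-0.002 0.42 0 0 0 0;-0.002 0.43 0 0 0 0;-0.002 0.435 0 0 0 0;-0.002 0.435 0 0 0 0'
```

```text
time_s: 9.77
ee_pos: [654.5, 87.4, 129.7]
ee_rot: [-178.2, 0.6, 89.7]
force: [-18.1, -1.8, 26.5]
gripper_width: 13.9
```

```bash
python3 -m jog '0 -0.003 0 0 0 0;0 -0.003 0 0 0 0;0 -0.003 0 0 0 0;0 -0.003 0 0 0 0;0 -0.003 -0.06 0 0 0;0 -0.003 -0.14 0 0 0;-0.05 -0.09 -0.2 -0.01 0 0;-0.08 -0.15 -0.26 -0.01 0 0;-0.11 -0.2 -0.32 -0.01 0 0;-0.13 -0.25 -0.38 -0.01 0 0;-0.137 -0.277 -0.4 -0.01 0 0;-0.137 -0.277 -0.4 -0.01 0 0;-0.137 -0.277 -0.4 -0.01 0 0;-0.137 -0.277 -0.4 -0.01 0 0' 0.3
python3 - <<'E'
from h import *
im,c=snap('wrist','w2.png');print(state()['ee_pos'].round(1),state()['ee_rot'].round(1))
C=np.load('case.npy')
for q,z in(('slot1',68),('slot2',68),('cup0',12)):
    for r in tip_of(q,'wrist'):
        w=atz(c,r['location'],z);print(q,round(r['confidence'],2),np.round(r['location']),w.round(1),'case',(w[:2]-C[:2]).round(1))
E
```

```text
time_s: 10.93
ee_pos: [522.0, 21.8, 333.4]
ee_rot: [-179.1, 0.6, 89.7]
force: [0.6, 0.0, -0.8]
gripper_width: 59.3
[522.1  21.9 332.7] [-179.     0.6   89.7]
slot1 0.98 [255.  77.] [517.  113.7  68. ] case [ 0.7 94.7]
slot1 0.73 [254. 128.] [516.2  53.9  68. ] case [-0.1 35. ]
slot2 0.98 [255.  77.] [517.  113.7  68. ] case [ 0.7 94.7]
slot2 0.73 [254. 128.] [516.2  53.9  68. ] case [-0.1 35. ]
cup0 0.69 [246. 197.] [502.1 -54.8  12. ] case [-14.2 -73.7]
```

View pics/w2.png

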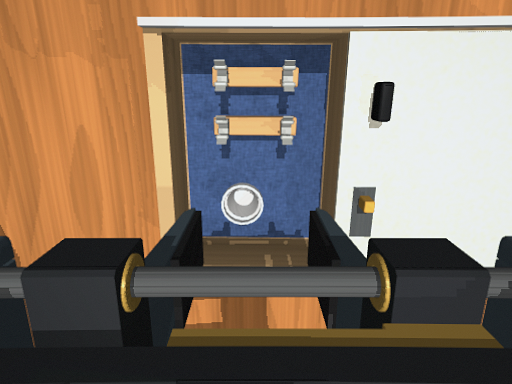

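The lid is open. The clips are at (220,76)/(289,75) and (222,129)/(288,129), and cup0's rim is centred near (243,204). Next I'll hover over the first cup.

```bash
cat >> h.py <<'E'
def cupfind(fn=None,near=None):
    im,c=snap('wrist',fn);s=state();out=[]
    for r in spot_in('cup1','wrist'):
        l,t,rr,b=r['rect'];w=atz(c,((l+rr)/2,(t+b)/2),40);out.append(w)
        print('rect',round(r['confidence'],2),np.round(r['rect']),w.round(1),'diam',round(float(np.linalg.norm(atz(c,(rr,(t+b)/2),42)-atz(c,(l,(t+b)/2),42))),1))
    for r in tip_of('cup1','wrist'):
        print('tip',round(r['confidence'],2),np.round(r['location']),atz(c,r['location'],0).round(1))
    print('ee',s['ee_pos'].round(1),s['ee_rot'].round(1))
    return im,c,out
E
python3 -m jog '0.06 0 0 0 0 0;0.14 0.03 0 0 0 0;0.22 0.05 0 0 0 0;0.3 0.07 0.05 0 0 0;0.38 0.09 0.12 0 0 0;0.45 0.1 0.2 0 0 0;0.52 0.1 0.26 0 0 0;0.526 0.1 0.266 0 0 0;0.526 0.1 0.266 0 0 0;0.526 0.1 0.266 0 0 0' 1
python3 - <<'E'
from h import *
cupfind('w3.png')
print(to([573,285,54],89.4))
E
```

```text
time_s: 11.97
ee_pos: [569.7, 284.4, 192.3]
ee_rot: [-178.6, 0.8, 89.9]
force: [-0.2, 0.1, -0.0]
gripper_width: 91.3
rect 0.82 [ 88. 125. 154. 191.] [440.5 301.2  40. ] diam 60.7
rect 0.67 [170.   0. 241.  45.] [524.8 414.5  40. ] diam 58.5
rect 0.64 [235. 146. 292. 206.] [573.3 285.   40. ] diam 53.6
tip 0.91 [48. 64.] [363.9 384.8   0. ]
tip 0.86 [213.  14.] [526.  428.8   0. ]
tip 0.56 [134. 152.] [437.4 299.5   0. ]
ee [570.7 283.7 194.5] [-178.8    0.7   89.8]
[np.float64(0.0071), np.float64(0.0076), np.float64(0.2857), np.float64(-0.0108), np.float64(0.0064), np.float64(0.0036)]
```

View pics/w3.png

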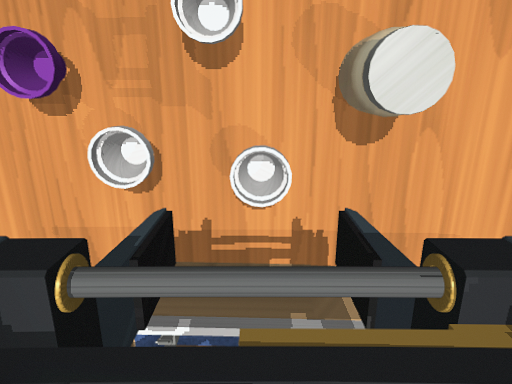

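The cup below has its rim at (261,177), which puts it at about (571,284). The next cup is at (121,157), about (440,301). I'll descend and grip.

```bash
python3 -m jog '0.0055 0.004 0.08 -0.011 0.006 0;0.0055 0.004 0.16 -0.011 0.006 0;0.0055 0.004 0.24 -0.011 0.006 0;0.0055 0.004 0.287 -0.011 0.006 0;0.0055 0.004 0.287 -0.011 0.006 0;0.0055 0.004 0.287 -0.011 0.006 0'
python3 -m jog '0 0 0 0 0 0;0 0 0 0 0 0;0 0 0 0 0 0;0 0 0 0 0 0;0 0 0 0 0 0;0 0 0 0 0 0;0 0 0 0 0 0;0 0 0 0 0 0' -1 15
python3 - <<'E'
from h import *
c=calibration('wrist');s=state();print(s['ee_pos'],s['ee_rot'])
for z in (200,150): print(to([510,-53,z],89.4))
E
```

```text
time_s: 12.62
ee_pos: [571.8, 283.4, 54.0]
ee_rot: [180.0, 0.0, 89.6]
force: [0.8, 0.2, 0.1]
gripper_width: 91.3
time_s: 13.28
ee_pos: [572.0, 283.6, 54.9]
ee_rot: [179.9, 0.0, 89.7]
force: [-1.4, -0.2, 6.9]
gripper_width: 57.4
[572.02445767 283.55206555  54.87213864] [1.79921562e+02 1.15467954e-02 8.96525352e+01]
[np.float64(-0.6739), np.float64(-0.1196), np.float64(-0.2903), np.float64(0.0009), np.float64(0.0001), np.float64(0.0028)]
[np.float64(-0.6739), np.float64(-0.1197), np.float64(-0.1903), np.float64(0.0009), np.float64(0.0001), np.float64(0.0028)]
```

```bash
cat >> h.py <<'E'
def oldcal(pos,rot):
    c=dict(calibration('wrist'));s=state()
    R0=R.from_euler('xyz',s['ee_rot'],degrees=True);Rc=R.from_rotvec(np.array(c['rvec']).ravel());t=np.array(c['tvec']).ravel()
    # x_c=Rc x_w+t ; x_w=R0 x_t+p
    Rt=Rc*R0;tt=Rc.apply(s['ee_pos'])+t
    R1=R.from_euler('xyz',rot,degrees=True)
    Rn=Rt*R1.inv();c['rvec']=Rn.as_rotvec();c['tvec']=tt-Rn.apply(pos);return c
E
python3 - <<'E'
from h import *
c=oldcal([522.1,21.9,332.7],[-179,.6,89.7])
im=cv2.imread('pics/w2.png')[160:240,200:290]
cv2.imwrite('pics/cup0.png',cv2.resize(im,None,fx=6,fy=6,interpolation=3))
for p,z in(((243,204),54),((246,197),12),((254.5,75.5),75),((255,129),75)):print(p,z,atz(c,p,z).round(1))
E
python3 -m jog '0 0 -0.07 0 0 0;0 0 -0.14 0 0 0;0 0 -0.2 0 0 0;-0.08 -0.02 -0.27 0 0 0;-0.16 -0.04 -0.29 0 0 0.003;-0.24 -0.06 -0.29 0 0 0.003;-0.32 -0.08 -0.29 0 0 0.003;-0.4 -0.1 -0.29 0 0 0.003;-0.48 -0.12 -0.29 0 0 0.003;-0.5 -0.12 -0.29 0 0 0.003;-0.5 -0.12 -0.29 0 0 0.003'
python3 - <<'E'
from h import *
im,c=snap('wrist','w4.png')
for q in ['cup0']:
    for r in spot_in(q,'wrist'):
        l,t,rr,b=r['rect'];print(r,atz(c,((l+rr)/2,(t+b)/2),54).round(1))
s=state();print(s['ee_pos'],s['ee_rot'])
E
```

```text
(243, 204) 54 [499.6 -50.5  54. ]
(246, 197) 12 [501.8 -54.4  12. ]
(254.5, 75.5) 75 [516.8 115.2  75. ]
(255, 129) 75 [517.   53.7  75. ]
time_s: 14.2
ee_pos: [509.0, 30.4, 199.7]
ee_rot: [180.0, 0.1, 89.1]
force: [0.4, 0.0, -0.6]
gripper_width: 57.4
{'rect': [205.9, 186.6, 310.4, 266.9], 'confidence': 0.68} [510.7 -16.3  54. ]
[510.24643802  33.56407585 199.72424815] [ 1.79923360e+02 -2.00175377e-02  8.92727839e+01]
```

View pics/w4.png

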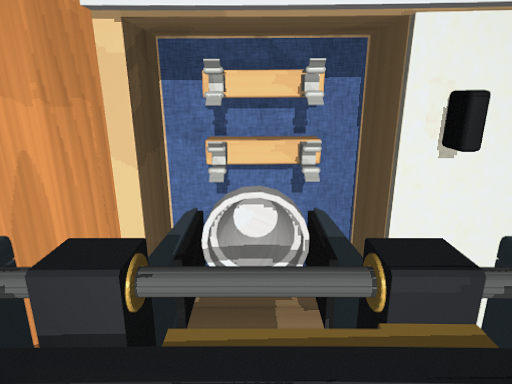

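The cup is held square and hides cup0. I'll cross-check cup0 with the fixed cameras.

```bash
python3 - <<'E'
from h import *
for n in('scene','side'):
    im,c=snap(n,n+'1.png')
    px=proj(c,[500,-51,54])[0];print(n,px)
    x,y=px.astype(int);cr=im[y-35:y+35,x-50:x+50,::-1]
    print([ (np.round(r['rect']),round(r['confidence'],2),atz(c,((r['rect'][0]+r['rect'][2])/2,(r['rect'][1]+r['rect'][3])/2),45).round()) for r in spot_in('cup0',n)])
    ring=[proj(c,[500+r*np.cos(a),-51+r*np.sin(a),54])[0]-(x-50,y-35) for r in(29,) for a in np.linspace(0,6.28,40)]
    B=cv2.resize(cr,None,fx=6,fy=6,interpolation=3)
    for p in ring: cv2.circle(B,tuple(int(v) for v in (p+.5)*6),2,(0,0,255),-1)
    cv2.imwrite(f'pics/{n}c.png',B)
a=np.vstack([cv2.imread('pics/scenec.png'),cv2.imread('pics/sidec.png')]);cv2.imwrite('pics/cc.png',cv2.resize(a,(428,600)))
E
```

```text
scene [237.4031547  184.12371133]
[(array([337., 269., 363., 295.]), 0.84, array([538., 435.,  45.])), (array([321., 230., 345., 248.]), 0.83, array([453., 314.,  45.])), (array([366., 295., 391., 322.]), 0.66, array([550., 527.,  45.])), (array([229., 181., 248., 195.]), 0.54, array([503., -41.,  45.])), (array([248., 158., 265., 178.]), 0.53, array([379., -88.,  45.]))]
side [268.51854782 217.75165233]
[(array([190., 154., 198., 167.]), 0.7, array([369., 370.,  45.])), (array([260., 213., 276., 225.]), 0.6, array([499., -48.,  45.])), (array([254., 167., 268., 186.]), 0.53, array([574., 159.,  45.])), (array([215., 126., 226., 139.]), 0.52, array([539., 504.,  45.])), (array([213., 161., 223., 178.]), 0.5, array([437., 277.,  45.])), (array([220., 141., 233., 155.]), 0.45, array([520., 390.,  45.])), (array([275., 146., 361., 209.]), 0.33, array([773.,  54.,  45.]))]
```

View pics/cc.png

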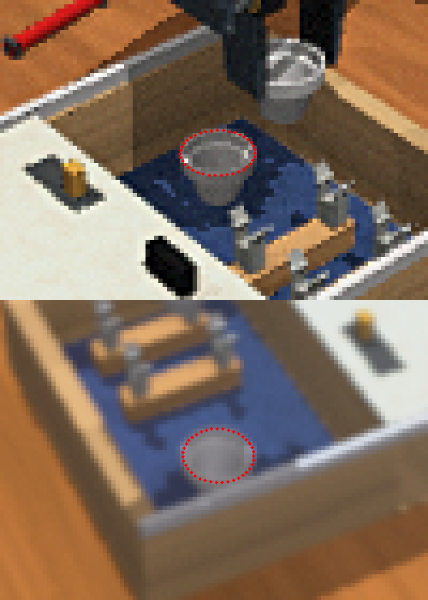

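The projected ring sits on cup0's rim in both views, so cup0 is at (500,-51).

```bash
python3 -c "
from h import *
print(to([500,-51.5,190],89.4),to([500,-51.5,100]),to([500,-51.5,80]))"
```

```text
[np.float64(-0.1733), np.float64(-0.0196), np.float64(0.0192), np.float64(0.0007), np.float64(-0.0), np.float64(0.0008)] [np.float64(-0.1733), np.float64(-0.0198), np.float64(0.1992)] [np.float64(-0.1733), np.float64(-0.0199), np.float64(0.2392)]
```

```bash
python3 -m jog '-0.08 -0.01 0 0 0 0;-0.15 -0.0196 0 0 0 0;-0.173 -0.0197 0.02 0 0 0;-0.173 -0.0197 0.08 0 0 0;-0.173 -0.0198 0.14 0 0 0;-0.173 -0.0198 0.185 0 0 0;-0.173 -0.0198 0.185 0 0 0;-0.173 -0.0198 0.185 0 0 0'
```

```text
time_s: 15.17
ee_pos: [499.6, -50.5, 106.2]
ee_rot: [-179.9, -0.0, 89.5]
force: [-1.0, 0.3, 1.1]
gripper_width: 57.3
```

```bash
python3 -m jog '-0.002 0.001 0.01 0 0 0;-0.002 0.001 0.02 0 0 0;-0.002 0.001 0.03 0 0 0;-0.002 0.001 0.04 0 0 0;-0.002 0.001 0.05 0 0 0;-0.002 0.001 0.054 0 0 0;-0.002 0.001 0.056 0 0 0;-0.002 0.001 0.056 0 0 0'
```

```text
time_s: 15.83
ee_pos: [499.9, -51.4, 78.8]
ee_rot: [-179.9, -0.0, 89.5]
force: [-2.0, 0.3, 4.7]
gripper_width: 57.0
```

Seated at the predicted height of 78.8 mm with 4.7 N. I'll release and go to the second cup.

```bash
python3 -m jog '0 0 0 0 0 0;0 0 0 0 0 0;0 0 0 0 0 0;0 0 0 0 0 0;0 0 -0.05 0 0 0;0 0 -0.12 0 0 0;0 0 -0.2 0 0 0;0.05 0 -0.24 0 0 0;0.13 -0.02 -0.24 0 0 0;0.21 -0.04 -0.24 0 0 0;0.29 -0.06 -0.24 0 0 0;0.37 -0.08 -0.24 0 0 0;0.45 -0.1 -0.24 0 0 0;0.53 -0.12 -0.24 0 0 0;0.61 -0.12 -0.24 0 0 0;0.69 -0.12 -0.24 0 0 0;0.703 -0.119 -0.24 0 0 0;0.703 -0.119 -0.24 0 0 0' 0.55
python3 - <<'E'
from h import *
im,c,o=cupfind('w5.png')
# bright ring circle fit near image of (440.5,301.2,42)
px=proj(c,[440.5,301.2,42])[0];print(px)
g=cv2.cvtColor(im,cv2.COLOR_RGB2HSV);m=((g[...,1]<60)&(g[...,2]>90)).astype(np.uint8)
x,y=px.astype(int);mm=np.zeros_like(m);mm[y-50:y+50,x-50:x+50]=m[y-50:y+50,x-50:x+50]
n,l,st,ce=cv2.connectedComponentsWithStats(mm);
for i in range(1,n):
    if st[i,4]>200:
        k=cv2.findContours((l==i).astype(np.uint8),0,1)[0][0];(cx,cy),r=cv2.minEnclosingCircle(k);print(st[i],cx,cy,r,atz(c,(cx,cy),41).round(1))
print(to([440.5,301,53],89.4))
E
```

```text
time_s: 17.33
ee_pos: [443.4, 302.6, 198.7]
ee_rot: [-179.9, -0.0, 89.7]
force: [1.1, -1.0, 0.7]
gripper_width: 70.7
rect 0.98 [316.   1. 388.  68.] [525.5 426.7  40. ] diam 60.4
rect 0.95 [137.  53. 201. 124.] [366.  383.7  40. ] diam 56.3
rect 0.94 [226. 150. 282. 207.] [441.3 300.8  40. ] diam 54.1
tip 0.78 [340.  41.] [524.6 427.    0. ]
tip 0.64 [181.  86.] [368.1 386.    0. ]
ee [443.3 300.8 198.7] [-179.8    0.    89.6]
[253.01672209 178.68371888]
[ 221  147   61   61 2857] 251.40159606933594 177.1622314453125 30.45718765258789 [439.  302.4  41. ]
[np.float64(0.0039), np.float64(-0.005), np.float64(0.2918), np.float64(-0.0018), np.float64(0.0004), np.float64(0.0009)]
```

```bash
python3 -m jog '0.006 -0.0075 0.04 0 0 0;0.006 -0.0075 0.1 0 0 0;0.006 -0.0075 0.17 0 0 0;0.006 -0.0075 0.24 0 0 0;0.006 -0.0075 0.291 0 0 0;0.006 -0.0075 0.291 0 0 0;0.006 -0.0075 0.291 0 0 0' 0.95
python3 -m jog '0 0 0 0 0 0;0 0 0 0 0 0;0 0 0 0 0 0;0 0 0 0 0 0;0 0 0 0 0 0;0 0 0 0 0 0;0 0 0 0 0 0;0 0 0 0 0 0' -1 15
python3 -c "
from h import *
print(to([500,-51.5,200],89.4),to([500,-51.5,118]))"
```

```text
time_s: 18.07
ee_pos: [439.0, 300.3, 53.0]
ee_rot: [-179.7, 0.1, 89.4]
force: [0.3, -0.3, -0.4]
gripper_width: 88.7
time_s: 18.73
ee_pos: [439.5, 300.6, 53.9]
ee_rot: [-179.8, 0.1, 89.4]
force: [-0.4, -0.7, 5.7]
gripper_width: 57.0
[np.float64(-0.7033), np.float64(0.1276), np.float64(-0.2916), np.float64(-0.0024), np.float64(0.001), np.float64(-0.0002)] [np.float64(-0.703), np.float64(0.1282), np.float64(-0.1276)]
```

```bash
python3 -m jog '0 0 -0.07 0 0 0;0 0 -0.14 0 0 0;0 0 -0.2 0 0 0;-0.08 0.02 -0.28 0 0 0;-0.16 0.04 -0.29 0 0 0;-0.24 0.06 -0.29 0 0 0;-0.32 0.08 -0.29 0 0 0;-0.4 0.1 -0.29 0 0 0;-0.48 0.12 -0.29 0 0 0;-0.56 0.128 -0.29 0 0 0;-0.64 0.128 -0.29 0 0 0;-0.705 0.128 -0.25 0 0 0;-0.705 0.128 -0.18 0 0 0;-0.705 0.128 -0.127 0 0 0;-0.705 0.128 -0.127 0 0 0;-0.705 0.128 -0.127 0 0 0;-0.705 0.128 -0.127 0 0 0'
```

```text
time_s: 20.15
ee_pos: [501.0, -52.2, 118.9]
ee_rot: [-179.9, 0.1, 89.4]
force: [-0.6, -1.2, 0.9]
gripper_width: 56.8
```

```bash
python3 -m jog '0 -0.0015 0.01 0 0 0;0 -0.0015 0.02 0 0 0;0 -0.0015 0.03 0 0 0;0 -0.0015 0.04 0 0 0;0 -0.0015 0.05 0 0 0;0 -0.0015 0.056 0 0 0;0 -0.0015 0.06 0 0 0;0 -0.0015 0.06 0 0 0'
```

```text
time_s: 20.82
ee_pos: [500.1, -52.2, 89.7]
ee_rot: [-179.9, 0.1, 89.4]
force: [-2.3, 0.2, 7.0]
gripper_width: 56.7
```

```bash
python3 -m jog '0 0 0 0 0 0;0 0 0 0 0 0;0 0 0 0 0 0;0 0 0 0 0 0;0 0 -0.05 0 0 0;0 0 -0.12 0 0 0;0 0 -0.2 0 0 0;0.08 0 -0.22 0 0 0;0.16 0.01 -0.22 0 0 0;0.24 0.02 -0.22 0 0 0;0.32 0.03 -0.22 0 0 0;0.4 0.04 -0.22 0 0 0;0.48 0.05 -0.22 0 0 0;0.56 0.06 -0.22 0 0 0;0.64 0.06 -0.22 0 0 0;0.72 0.06 -0.22 0 0 0;0.8 0.06 -0.22 0 0 0;0.88 0.06 -0.22 0 0 0;0.96 0.06 -0.22 0 0 0;0.966 0.06 -0.22 0 0 0' 0.55
python3 -m jog '0 0 0 0 0 0;0 0 0 0 0 0' 0.95
cat >> h.py <<'E'
def ring(im,c,P):
    px=proj(c,P)[0]
    g=cv2.cvtColor(im,cv2.COLOR_RGB2HSV);m=((g[...,1]<60)&(g[...,2]>90)).astype(np.uint8)
    x,y=px.astype(int);mm=np.zeros_like(m);sl=(slice(max(y-50,0),y+50),slice(max(x-50,0),x+50));mm[sl]=m[sl]
    n,l,st,ce=cv2.connectedComponentsWithStats(mm)
    for i in range(1,n):
        if st[i,4]>200:
            k=cv2.findContours((l==i).astype(np.uint8),0,1)[0][0];(cx,cy),r=cv2.minEnclosingCircle(k);print('ring',st[i],round(r,1),atz(c,(cx,cy),41).round(1))
E
python3 - <<'E'
from h import *
im,c,o=cupfind('w6.png');ring(im,c,[530,431,42])
print(to([530,430,53],89.4))
E
```

```text
time_s: 22.48
ee_pos: [534.3, 437.5, 197.5]
ee_rot: [-179.9, -0.1, 89.7]
force: [-0.5, -0.9, 0.3]
gripper_width: 70.3
time_s: 22.65
ee_pos: [533.7, 437.9, 196.4]
ee_rot: [-179.8, -0.1, 89.8]
force: [-0.7, -1.0, -0.3]
gripper_width: 81.3
rect 0.9 [237.  50. 300. 118.] [544.6 522.7  40. ] diam 54.7
rect 0.83 [ 57. 200. 120. 253.] [367.6 388.2  40. ] diam 61.7
rect 0.66 [218. 158. 278. 218.] [525.5 427.7  40. ] diam 57.3
tip 0.67 [246. 176.] [522.5 428.9   0. ]
tip 0.59 [265.  84.] [543.  523.4   0. ]
tip 0.57 [104. 214.] [364.8 386.5   0. ]
ee [534.  436.8 196.8] [-179.8   -0.    89.7]
ring [ 218  156   61   60 2852] 30.5 [526.  430.1  41. ]
[np.float64(-0.0124), np.float64(-0.0081), np.float64(0.2891), np.float64(-0.0016), np.float64(-0.0008), np.float64(0.0025)]
```

```bash
python3 -m jog '-0.0134 -0.0165 0.04 0 0 0;-0.0134 -0.0165 0.1 0 0 0;-0.0134 -0.0165 0.17 0 0 0;-0.0134 -0.0165 0.24 0 0 0;-0.0134 -0.0165 0.288 0 0 0;-0.0134 -0.0165 0.288 0 0 0;-0.0134 -0.0165 0.288 0 0 0' 0.95
python3 -m jog '0 0 0 0 0 0;0 0 0 0 0 0;0 0 0 0 0 0;0 0 0 0 0 0;0 0 0 0 0 0;0 0 0 0 0 0;0 0 0 0 0 0;0 0 0 0 0 0' -1 15
python3 -c "
from h import *
print(to([500,-51.7,200],89.4),to([500,-51.7,130]))"
```

```text
time_s: 23.38
ee_pos: [525.8, 428.0, 53.1]
ee_rot: [-179.8, 0.0, 89.5]
force: [0.6, 1.3, 1.1]
gripper_width: 88.7
time_s: 24.05
ee_pos: [526.2, 428.4, 54.2]
ee_rot: [-179.8, -0.0, 89.5]
force: [0.1, 0.6, 5.3]
gripper_width: 57.9
[np.float64(-0.9604), np.float64(-0.0456), np.float64(-0.2922), np.float64(-0.0018), np.float64(-0.0005), np.float64(0.0016)] [np.float64(-0.9605), np.float64(-0.0453), np.float64(-0.1522)]
```

```bash
python3 -m jog '0 0 -0.07 0 0 0;0 0 -0.14 0 0 0;0 0 -0.2 0 0 0;-0.08 0 -0.28 0 0 0;-0.16 -0.01 -0.29 0 0 0;-0.24 -0.02 -0.29 0 0 0;-0.32 -0.03 -0.29 0 0 0;-0.4 -0.04 -0.29 0 0 0;-0.48 -0.045 -0.29 0 0 0;-0.56 -0.045 -0.29 0 0 0;-0.64 -0.045 -0.29 0 0 0;-0.72 -0.045 -0.29 0 0 0;-0.8 -0.045 -0.29 0 0 0;-0.88 -0.045 -0.29 0 0 0;-0.96 -0.045 -0.25 0 0 0;-0.961 -0.045 -0.172 0 0 0;-0.961 -0.045 -0.172 0 0 0;-0.961 -0.045 -0.172 0 0 0;-0.961 -0.045 -0.172 0 0 0'
```

```text
time_s: 25.63
ee_pos: [500.9, -51.3, 140.9]
ee_rot: [-179.9, -0.1, 89.6]
force: [0.7, -0.8, 0.0]
gripper_width: 57.7
```

```bash
python3 -m jog '-0.001 -0.0018 0.015 0 0 0;-0.001 -0.0018 0.03 0 0 0;-0.001 -0.0018 0.04 0 0 0;-0.001 -0.0018 0.05 0 0 0;-0.001 -0.0018 0.06 0 0 0;-0.001 -0.0018 0.07 0 0 0;-0.001 -0.0018 0.076 0 0 0;-0.001 -0.0018 0.08 0 0 0;-0.001 -0.0018 0.08 0 0 0'
```

```text
time_s: 26.38
ee_pos: [500.0, -51.8, 102.0]
ee_rot: [-179.9, -0.1, 89.6]
force: [-3.3, 1.4, 8.8]
gripper_width: 58.1
```

```bash
python3 -m jog '0 0 0 0 0 0;0 0 0 0 0 0;0 0 0 0 0 0;0 0 0 0 0 0;0 0 -0.05 0 0 0;0 0 -0.12 0 0 0;0 0 -0.2 0 0 0;-0.08 -0.02 -0.24 0 0 0;-0.16 -0.04 -0.26 0 0 0;-0.24 -0.06 -0.26 0 0 0;-0.32 -0.08 -0.26 0 0 0;-0.4 -0.1 -0.26 0 0 0;-0.48 -0.1 -0.26 0 0 0;-0.56 -0.1 -0.26 0 0 0;-0.57 -0.1 -0.26 0 0 0;-0.57 -0.1 -0.26 0 0 0' 0.55
python3 - <<'E'
from h import *
im,c=snap('wrist','w7.png');s=state();print(s['ee_pos'].round(1),s['ee_rot'].round(1))
h=cv2.cvtColor(im,cv2.COLOR_RGB2HSV);m=(((h[...,0]<6)|(h[...,0]>174))&(h[...,1]>190)&(h[...,2]>90)).astype(np.uint8)
for k in cv2.findContours(m,0,1)[0]:
    if cv2.contourArea(k)>200:
        (cx,cy),(w,hh),a=cv2.minAreaRect(k);B=cv2.boxPoints(((cx,cy),(w,hh),a))
        e=[(B[i]+B[(i+1)%4])/2 for i in range(4)];W=[atz(c,p,10) for p in e];
        print(cv2.contourArea(k),np.round((cx,cy)),(round(w),round(hh)),atz(c,(cx,cy),10).round(1),np.round([W[0][:2],W[1][:2],W[2][:2],W[3][:2]]).tolist())
for r in tip_of('burnisher1','wrist'):print(r,atz(c,r['location'],8.5).round(1))
E
```

```text
time_s: 27.72
ee_pos: [447.7, -338.8, 230.9]
ee_rot: [-179.9, -0.1, 89.4]
force: [0.3, -0.2, -0.4]
gripper_width: 70.5
[ 447.7 -336.9  231. ] [-1.799e+02 -1.000e-01  8.950e+01]
873.5 [256. 169.] (13, 91) [ 447.3 -345.4   10. ] [[446.0, -338.0], [499.0, -336.0], [449.0, -353.0], [395.0, -355.0]]
{'location': [254.8, 167.3], 'confidence': 0.56} [ 446.2 -343.7    8.5]
```

View pics/w7.png

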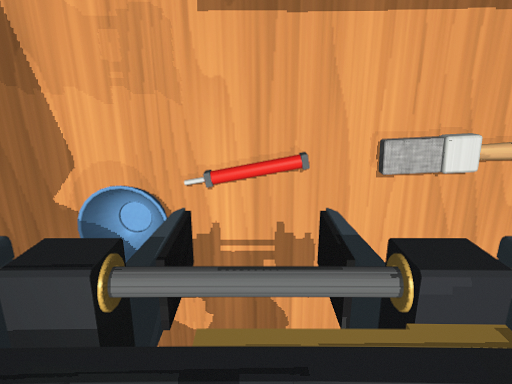

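The burnisher's handle runs from (205,179) to (307,161), middle about (447,-345.5), turned about 10 degrees. The bowl and brush are clear of it. I'll turn the gripper across the handle.

```bash
python3 -c "
from h import *
print(to([447,-345.5,120],10.3),to([447,-345.5,24]))
for f in('scene1','side1','scene0','side0'):
    h=cv2.cvtColor(cv2.imread('pics/%s.png'%f),cv2.COLOR_BGR2HSV);m=(((h[...,0]<5)|(h[...,0]>175))&(h[...,1]>200)&(h[...,2]>100)).astype(np.uint8)
    n,l,s,ce=cv2.connectedComponentsWithStats(m);print(f,[(a[4],b.round()) for a,b in zip(s[1:],ce[1:]) if a[4]>8])
"
python3 -m jog '-0.005 0 0 0 0 0.08;-0.01 0 0.05 0 0 0.16;-0.017 -0.001 0.1 0 0 0.24;-0.017 -0.001 0.15 0 0 0.32;-0.017 -0.001 0.2 0 0 0.4;-0.017 -0.001 0.2 0 0 0.48;-0.017 -0.001 0.2 0 0 0.56;-0.017 -0.001 0.2 0 0 0.64;-0.017 -0.001 0.2 0 0 0.72;-0.017 -0.001 0.2 0 0 0.8;-0.017 -0.001 0.2 0 0 0.88;-0.017 -0.001 0.2 0 0 0.88;-0.017 -0.001 0.2 0 0 0.88'
python3 -c "
from h import *
print(to([447,-345.5,24],10.3))"
```

```text
[np.float64(-0.02), np.float64(-0.001), np.float64(0.2223), np.float64(-0.0025), np.float64(-0.0003), np.float64(0.8806)] [np.float64(-0.0205), np.float64(-0.0005), np.float64(0.4143)]
scene1 [(np.int32(74), array([200., 153.]))]
side1 [(np.int32(121), array([298., 299.]))]
scene0 [(np.int32(66), array([199., 154.]))]
side0 [(np.int32(119), array([298., 299.]))]
time_s: 28.9
ee_pos: [447.3, -342.5, 131.4]
ee_rot: [-179.8, 0.1, 10.6]
force: [-0.2, -0.4, 0.4]
gripper_width: 70.7
[np.float64(-0.0014), np.float64(0.0065), np.float64(0.2147), np.float64(-0.0022), np.float64(0.0012), np.float64(0.0036)]
```

```bash
python3 -m jog '-0.0014 0.0065 0.07 0 0 0.003;-0.0014 0.0065 0.14 0 0 0.003;-0.0014 0.0065 0.19 0 0 0.003;-0.0014 0.0065 0.214 0 0 0.003;-0.0014 0.0065 0.214 0 0 0.003;-0.0014 0.0065 0.214 0 0 0.003'
python3 -m jog '0 0 0 0 0 0;0 0 0 0 0 0;0 0 0 0 0 0;0 0 0 0 0 0;0 0 0 0 0 0;0 0 0 0 0 0;0 0 0 0 0 0;0 0 0 0 0 0;0 0 0 0 0 0;0 0 0 0 0 0;0 0 0 0 0 0;0 0 0 0 0 0' -1 45
python3 -c "
from h import *
s=state();print(s['ee_pos'],s['ee_rot'])
print(to([517,54,200],-0.6),to([517,54,110]))"
```

```text
time_s: 29.4
ee_pos: [447.1, -344.6, 24.3]
ee_rot: [-179.8, 0.1, 10.6]
force: [1.2, -0.0, 0.0]
gripper_width: 70.7
time_s: 30.4
ee_pos: [447.1, -344.7, 24.3]
ee_rot: [-179.8, 0.1, 10.6]
force: [-0.4, 0.4, 0.4]
gripper_width: 15.0
[ 447.07871304 -344.69728931   24.28256321] [-1.79777560e+02  1.26811891e-01  1.05663818e+01]
[np.float64(0.2829), np.float64(-0.7596), np.float64(-0.3491), np.float64(-0.0023), np.float64(0.0016), np.float64(0.1241)] [np.float64(0.2833), np.float64(-0.7589), np.float64(-0.1691)]
```

```bash
python3 -m jog '0 0 -0.07 0 0 0;0 0 -0.15 0 0 0;0 0 -0.22 0 0 0.02;0.02 -0.06 -0.29 0 0 0.06;0.05 -0.13 -0.35 0 0 0.124;0.08 -0.2 -0.35 0 0 0.124;0.11 -0.28 -0.35 0 0 0.124;0.14 -0.36 -0.35 0 0 0.124;0.17 -0.43 -0.35 0 0 0.124;0.2 -0.5 -0.35 0 0 0.124;0.22 -0.57 -0.35 0 0 0.124;0.25 -0.64 -0.35 0 0 0.124;0.28 -0.71 -0.33 0 0 0.124;0.283 -0.759 -0.28 0 0 0.124;0.283 -0.759 -0.24 0 0 0.124;0.283 -0.759 -0.24 0 0 0.124;0.283 -0.759 -0.24 0 0 0.124'
python3 - <<'E'
from h import *
im,c=snap('wrist','w8.png');s=state();print(s['ee_pos'].round(1),s['ee_rot'].round(1),s['gripper_width'])
for q in('slot1',):
  for r in tip_of(q,'wrist'):print(r,atz(c,r['location'],68).round(1))
E
```

```text
time_s: 31.82
ee_pos: [516.1, 54.0, 144.8]
ee_rot: [-179.8, 0.3, -0.5]
force: [0.2, -0.2, 0.2]
gripper_width: 14.9
[517.2  53.6 145.9] [-179.8    0.2   -0.6] 15.277758661162718
{'location': [168.8, 204.9], 'confidence': 0.96} [516.  115.8  68. ]
```

View pics/w8.png

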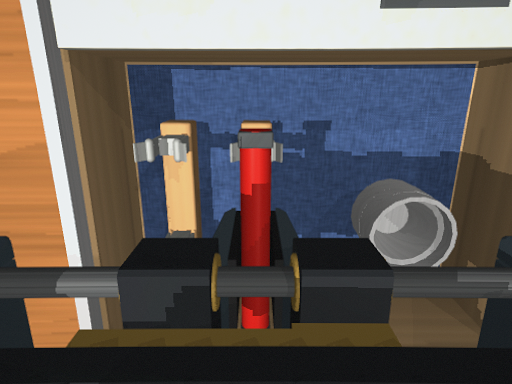

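The handle is centred over the inner clips: handle at column 256, clip arms at 233 and 280. The cup stack stands neatly at (405,230). I'll press the handle down.

```bash
python3 -m jog '-0.0005 0 0.03 0 0 0;-0.0005 0 0.06 0 0 0;-0.0005 0 0.09 0 0 0;-0.0005 0 0.1 0 0 0;-0.0005 0 0.11 0 0 0;-0.0005 0 0.118 0 0 0;-0.0005 0 0.124 0 0 0;-0.0005 0 0.126 0 0 0;-0.0005 0 0.126 0 0 0;-0.0005 0 0.126 0 0 0'
```

```text
time_s: 32.75
ee_pos: [517.7, 53.5, 83.8]
ee_rot: [-179.8, 0.0, -0.6]
force: [1.7, 0.3, -0.6]
gripper_width: 14.6
```

```bash
python3 -m jog '0 0 0.004 0 0 0;0 0 0.008 0 0 0;0 0 0.008 0 0 0'
```

```text
time_s: 33.0
ee_pos: [517.8, 53.5, 83.4]
ee_rot: [-179.8, -0.1, -0.6]
force: [-7.3, -0.6, 25.7]
gripper_width: 14.9
```

It bottoms at 83.4 mm with 26 N, so it's on its seat. I'll release, lift, and check.

```bash
python3 -m jog '0 0 -0.003 0 0 0;0 0 -0.003 0 0 0;0 0 -0.003 0 0 0;0 0 -0.003 0 0 0;0 0 -0.003 0 0 0;0 0 -0.06 0 0 0;0 0 -0.14 0 0 0;0 0 -0.22 0 0 0;0 0 -0.3 0 0 0;-0.08 0 -0.38 0 0 -0.08;-0.14 0 -0.42 0 0 -0.16;-0.14 0.02 -0.42 0 0 -0.24;-0.14 0.04 -0.42 0 0 -0.32;-0.14 0.04 -0.42 0 0 -0.4;-0.14 0.04 -0.42 0 0 -0.48;-0.14 0.04 -0.42 0 0 -0.56;-0.14 0.04 -0.42 0 0 -0.64;-0.14 0.04 -0.42 0 0 -0.72;-0.14 0.04 -0.42 0 0 -0.8;-0.14 0.04 -0.42 0 0 -0.88' -0.35
python3 -m jog '0 0 0 0 0 -0.08;0 0 0 0 0 -0.13;0 0 0 0 0 -0.13'
python3 - <<'E'
from h import *
ims=[];
im,c=snap('wrist','w9.png');s=state();print(s['ee_pos'].round(1),s['ee_rot'].round(1))
for q,z in(('burnisher1',68),('slot1',68),('cup1',30),('lid_grip',129)):
  for r in tip_of(q,'wrist'):print(q,np.round(r['location']),r['confidence'],atz(c,r['location'],z).round(1))
for n in('scene','side'):
    i2,c2=snap(n,n+'2.png')
    print(n,[(np.round(r['location']),round(r['confidence'],2),atz(c2,r['location'],68).round()) for r in tip_of('burnisher1',n)])
    p=proj(c2,[510,0,60])[0].astype(int);ims.append(cv2.resize(i2[p[1]-50:p[1]+50,p[0]-65:p[0]+65],(390,300),interpolation=3))
a=np.hstack(ims);w=np.zeros((300,780,3),np.uint8);w[:,190:590]=cv2.resize(im,(400,300))
cv2.imwrite('pics/chk.png',np.vstack([w,a])[:,:,::-1])
E
```

```text
time_s: 34.67
ee_pos: [447.3, 33.5, 292.7]
ee_rot: [-179.9, -0.2, 78.5]
force: [0.7, -0.3, -0.5]
gripper_width: 29.9
time_s: 34.92
ee_pos: [447.1, 33.4, 292.0]
ee_rot: [-179.9, -0.2, 90.3]
force: [-0.2, 0.7, 0.1]
gripper_width: 29.9
[447.2  33.5 292.1] [-179.9   -0.2   90.1]
burnisher1 [319. 147.] 0.68 [518.7  52.4  68. ]
slot1 [321.  88.] 0.96 [516.5 115.9  68. ]
slot1 [315. 147.] 0.69 [514.2  52.5  68. ]
cup1 [296. 219.] 0.71 [500.2 -50.   30. ]
cup1 [294. 221.] 0.63 [498.5 -53.3  30. ]
cup1 [292. 226.] 0.63 [496.5 -60.5  30. ]
cup1 [295. 218.] 0.61 [498.9 -49.   30. ]
lid_grip [478. 122.] 0.8 [650.9  85.8 129. ]
lid_grip [317. 147.] 0.71 [505.   61.6 129. ]
scene [(array([256., 197.]), 0.6, array([509.,  52.,  68.])), (array([204., 190.]), 0.46, array([613., -82.,  68.]))]
side [(array([261., 195.]), 0.41, array([519.,  47.,  68.])), (array([259., 194.]), 0.38, array([514.,  57.,  68.]))]
```

View pics/chk.png

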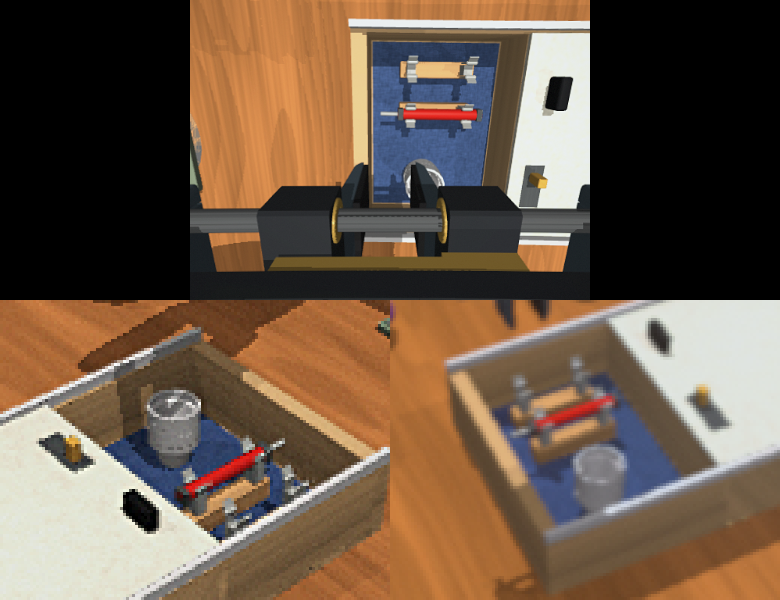

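All three views agree. The burnisher lies level in the inner clips at (440,115 in the montage) and the four cups form one upright stack. Now I'll shut the lid, after checking for any other red handle.

```bash
python3 -c "
from h import *
for f in('scene2','side2'):
    h=cv2.cvtColor(cv2.imread('pics/%s.png'%f),cv2.COLOR_BGR2HSV);m=(((h[...,0]<6)|(h[...,0]>174))&(h[...,1]>170)&(h[...,2]>70)).astype(np.uint8)
    n,l,s,ce=cv2.connectedComponentsWithStats(m);print(f,[(a[4],b.round()) for a,b in zip(s[1:],ce[1:]) if a[4]>6])
print(to([653.5,87.5,180],89.4),to([653.5,87.5,131]))"
```

```text
scene2 [(np.int32(119), array([255., 198.]))]
side2 [(np.int32(71), array([260., 193.]))]
[np.float64(0.1061), np.float64(0.4128), np.float64(0.2255), np.float64(-0.0002), np.float64(-0.0021), np.float64(0.0085)] [np.float64(0.1058), np.float64(0.4129), np.float64(0.3235)]
```

```bash
python3 -m jog '0.02 0.08 0.05 0 0 0.008;0.04 0.16 0.1 0 0 0.008;0.06 0.24 0.15 0 0 0.008;0.08 0.32 0.18 0 0 0.008;0.1 0.39 0.2 0 0 0.008;0.106 0.413 0.2 0 0 0.008;0.106 0.413 0.22 0 0 0.008;0.106 0.413 0.27 0 0 0.008;0.106 0.413 0.32 0 0 0.008;0.106 0.413 0.323 0 0 0.008;0.106 0.413 0.323 0 0 0.008' 0.2
python3 -m jog '0 0 0 0 0 0;0 0 0 0 0 0;0 0 0 0 0 0;0 0 0 0 0 0;0 0 0 0 0 0;0 0 0 0 0 0;0 0 0 0 0 0;0 0 0 0 0 0;0 0 0 0 0 0;0 0 0 0 0 0' -1 30
```

```text
time_s: 36.28
ee_pos: [652.5, 87.4, 130.3]
ee_rot: [-179.8, -0.2, 89.4]
force: [0.5, -0.3, 0.9]
gripper_width: 55.0
time_s: 37.12
ee_pos: [652.7, 87.5, 130.6]
ee_rot: [-179.9, -0.2, 89.4]
force: [0.1, 0.3, 2.5]
gripper_width: 13.7
```

```bash
python3 -m jog '0 -0.04 0 0 0 0;0 -0.08 0 0 0 0;0 -0.12 0 0 0 0;0 -0.16 0 0 0 0;0 -0.2 0 0 0 0;0 -0.24 0 0 0 0;0 -0.28 0 0 0 0;0 -0.32 0 0 0 0;0 -0.36 0 0 0 0;0 -0.4 0 0 0 0;0 -0.425 0 0 0 0;0 -0.435 0 0 0 0;0 -0.443 0 0 0 0;0 -0.448 0 0 0 0;0 -0.448 0 0 0 0'
```

```text
time_s: 38.37
ee_pos: [431.9, 89.7, 130.6]
ee_rot: [179.8, -0.2, 89.5]
force: [8.9, -0.9, -14.6]
gripper_width: 13.9
```

Shut: back at x=431.9, against the stop. I'll release, lift clear, and do a last check.

```bash
python3 -m jog '0 0.003 0 0 0 0;0 0.003 0 0 0 0;0 0.003 0 0 0 0;0 0.003 0 0 0 0;0 0.003 0 0 0 0;0 0.003 -0.06 0 0 0;0 0 -0.14 0 0 0;0 0 -0.22 0 0 0;0 0 -0.3 0 0 0;0 0 -0.36 0 0 0;0 0 -0.36 0 0 0;0 0 -0.36 0 0 0;0 0 -0.36 0 0 0' 0
python3 - <<'E'
from h import *
im,c=snap('wrist','w10.png');print(state()['ee_pos'],state()['force'])
for r in tip_of('lid_grip','wrist'):print(r,atz(c,r['location'],129).round(1))
i2,c2=snap('scene','scene3.png')
for q,z in(('lid_grip',129),('jar',0),('bowl',0),('brush',5)):
  for r in tip_of(q,'scene'):print(q,np.round(r['location']),round(r['confidence'],2),atz(c2,r['location'],z).round(1))
E
```

```text
time_s: 39.45
ee_pos: [430.6, 89.0, 309.9]
ee_rot: [179.9, -0.1, 89.5]
force: [-0.7, -0.6, -0.9]
gripper_width: 45.7
[430.36051994  88.99930135 309.31841802] [ 1.03525929  0.53325764 -0.79689316]
{'location': [258.0, 174.8], 'confidence': 0.81} [433.4  85.7 129. ]
lid_grip [283. 178.] 0.78 [437.   92.8 129. ]
jar [291. 307.] 0.66 [678.4 369.6   0. ]
bowl [222. 136.] 0.73 [ 288.1 -410.6    0. ]
brush [145. 182.] 0.61 [ 700. -323.    5.]
```

View pics/scene3.png

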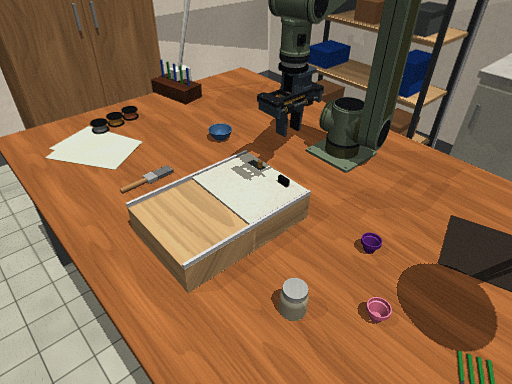

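The lid is shut with its knob back at (283,181). The jar (293,298), brush (148,180) and bowl (219,132) are untouched, and only the purple and pink cups are left out. Handing in.

```bash
python3 -c "
from workcell import *
print(job_done())"
```

```text
the job is handed in; nothing more can be done
None
```

The tool chest is packed and its lid is shut; I handed the job in at about 39.5 s on the robot's clock. Handing in reports no verdict.

**What I did:**
- **Lid:** The catch was holding it: it stopped after about 2.6 mm. I moved the catch to its left end, then slid the lid fully open, about 222 mm.
- **Cups:** I nested all three loose cups onto the standing cup. Each one seated within 1 mm of the height I expected.
- **Burnisher:** I snapped the only one I found into the inner clips. It stopped firmly on its seat under about 26 N.
- **Closing:** I slid the lid back against its stop. The tool read the knob at x = 431.9 mm, against about 432 mm at the start.

**Last checks:**
- **Contents:** Before closing, three camera views showed one upright stack and the burnisher level in its clips. After closing I can't see inside.
- **Lid:** The cameras put the knob at 433 mm (wrist) and 437 mm (scene). The scene reading is 5 mm off the tool reading, which I put down to image noise.
- **Bystanders:** The jar, brush and bowl look untouched in the last picture. Their measured positions repeat only to about 2 cm because the detections are coarse. The purple and pink cups were left alone.
- **Second burnisher:** A search for red in the scene and side pictures found no other, so I took it as absent.

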